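# Turn the settled syrup bottle over and serve it

## Task

The syrup in the amber bottle has settled: draw the bottle up out of the sprung catch on its rail, turn it upside down and keep it so for two seconds. Then set it gently upright in the middle of the cork coaster on the serving tray and let go, without disturbing the cups, the green bottle or the jam jar.

Things in the scene. Friction and masses are not known exactly. Their poses are not given: they have to be found in the camera images.
- syrup: Amber glass bottle, red stopper (fixed on), white paper band; 205 mm tall, about 400 g. Round: foot 60 mm across up to 10 mm, waist 50 mm across at 22 to 30 mm, straight body 60 mm across from 42 to 135 mm (grip here), shoulder to a 28 mm neck at 160 mm, stopper 34 mm across from 178 to 205 mm, flat top. Origin: centre of its underside; z along its axis to the stopper.
- rail: Fixed dark wood rail block, brass ends, 120 (x) by 170 (y) by 20 mm; origin: centre of its underside. The bottle stands on its centre, held at the waist by two sprung steel catches coming in from the block's +y and -y sides, 46 mm above the origin (top 52 mm). They give way when the bottle is drawn straight up with some 5 to 12 N beyond its weight.
- tray: Fixed steel serving tray, 190 mm (x) by 260 mm (y), floor 6 mm thick, rim 12 mm high; origin at the centre of its underside.
- coaster (a point): Centre of the top of the round cork coaster (100 mm across) fixed to the tray, 10 mm above the counter, 20 mm to the -x side of the tray's centre. The two cups stand about 60 mm further along the tray's +x and 85 mm to either side.
- cup_white: White cup, 66 mm across, 55 mm tall, loose on the tray; origin at the centre of its underside.
- cup_blue: Blue cup, same size, loose on the tray at the other side; origin at the centre of its underside.
- green_bottle: Green glass bottle with a brass cap, 64 mm across, 190 mm tall, standing loose on the counter beyond the gap of rail and tray; not the one to use. Origin under its centre.
- jam_jar: Jam jar with a red lid, 72 mm across, 85 mm tall, loose beside the green bottle; origin under its centre.

How it is judged:
On the way, in this order (a step that is already met when the one before it is completed fails the run):
1. the bottle is out of the catch: its foot is over 60 mm above the rail block's underside or well away from the block ((z of syrup in the frame of rail above 0.06 m or horizontal distance between syrup and rail above 0.12 m)), for 0.1 s.
2. the bottle is upside down (its axis over 2.45 rad from upright) for 1.2 s (angle between syrup's own z axis and vertical above 2.45 rad), for 1.2 s.
At the end, for the whole second after the job is handed in: The bottle stands upright (within 0.12 rad) and still on the coaster, its centre within 30 mm of the coaster's centre, released (angle between syrup's own z axis and vertical below 0.12 rad and horizontal distance between syrup and coaster below 0.03 m and z of syrup in the frame of coaster between -0.005 and 0.006 m and linear speed of syrup below 0.02 m/s and angular speed of syrup below 0.15 rad/s); the robot touches nothing.
It fails at once if a cup shifted by over 30 mm or tipped by over 0.35 rad (distance of any of cup_white, cup_blue from where it was at the start of the episode above 0.03 m or angle between any of cup_white, cup_blue's own z axis and vertical above 0.35 rad).
It fails at once if the green bottle or the jam jar shifted by over 30 mm or tipped by over 0.35 rad (distance of any of green_bottle, jam_jar from where it was at the start of the episode above 0.03 m or angle between any of green_bottle, jam_jar's own z axis and vertical above 0.35 rad).
It fails at once if the bottle is dropped or banged on the tray (over 60 N) (contact force between syrup and tray above 60 N).
It also fails if it takes over 64 s, if anything falls off the work surface, if the arm or the gripper's body presses on something with over 40 N, if the wrist force passes 120 N, or if a joint passes its speed limit or range.

## Robot

A 6-joint arm with a two-finger parallel gripper is mounted at the origin on the work surface. World frame = base frame: x ahead of the robot, y to its left, z up, the work surface at z = 0. Lengths are in m, angles in rad, forces in N, time in s.
With the tool pointing down it reaches from about 0.325 to 1 m from the base axis. Payload 5.1 kg.
Tool frame: the origin (TCP) lies between the finger pads; the fingertips stand nose_length ahead of it and the grasp point (between the pads) is the TCP (nose_length is the distance from the TCP to the fingertips, in m); z points along the fingers, y is the line along which they close (so a half turn about z gives the same grasp; the last joint's range is limited). The gripper opens to 85 mm and grips with 20 to 120 N. Pads are 22 mm wide; open, the fingers measure 114 mm over their backs; the gripper's body (76 mm by 85 mm) begins 54 mm behind the grasp point. The pads swing forward as they close: fully open they stand 13 mm farther back than shut.
Start: joints at [1.179, 0.124, 1.65, -0, 1.367, -0.083], TCP at [0.198, 0.619, 0.226] pointing down, gripper open.
Joint ranges: [-2.61, 2.61], [-1.02, 2.33], [0.03, 2.71], [-1.35, 4.49], [0.32, 2.68], [-2.91, 2.91]. Speed limits (rad/s): [2.57, 2.57, 3.14, 3.14, 3.14, 3.14].

## Interface

Orientations are given as a rotation vector (axis times angle).
In Python, from workcell import state, get_image, hand_in, boxes_of, mark_of, nose_length gives the robot as it stands.
- The arm moves only by the tool jog_arm, never from a script. Its argument "series" is text: rows parted by semicolons, each of 7 numbers parted by spaces: the closure, from 0 (fully open) to 1 (shut), then the shift along the tool's x, y, z in units of 10 cm (1.0 is 10 cm), then the turn, a rotation vector about the tool's x, y, z in units of 90 degrees (1.0 is 90 degrees). In form: fingers dx dy dz rx ry rz; .... A call has 1 to 10 rows; each row is the pose to reach, as a shift and turn from the pose commanded when the call began, along the tool's axes at that moment; what a row does not reach only later rows make up. A row lasts 1/12 s, in which the tool goes at most 41.7 mm and 7.16 degrees, less where a joint would pass 70% of its speed; a pose out of reach is approached as far as the arm can. A call with a number of a shift or a turn outside -1 to 1 is refused whole. A call with a gripper value outside its range is refused whole. The fingers move at their own pace and stop on an object; "squeeze" is the grip in N (left out, the last holds). Time passes only in rows, so rows that repeat a pose let the fingers close. It gives the time, the measured TCP pose, the force, the opening and the grip force at its end, in the units of the state.
- state(): the state, without advancing time (a new reading comes with each control period).
- get_image(name): name is "scene" or "side" or "wrist"; returns a dict with "frame" (420x560x3 uint8, red, green, blue), "depth" (420x560 float32, m along the optical axis (not along the pixel's ray), 0 where there is no reading), "fx", "fy", "cx", "cy" (pixels), "k1" (the pictures are not rectified: a ray, as slopes to the right and down, at radius r is drawn at 1 + k1 r^2 times it, then the intrinsics apply), "rvec" (rotation vector, rad) and "tvec" (3), from world to camera coordinates, as OpenCV has them. Camera axes: x right, y down, z forward; pixel columns grow to the right and rows downward; lengths in m; the calibration is good to about 2 mm. A picture is of the moment at which its call begins.
- hand_in(): hands the job in; it is judged then, once.
Trained networks look in a picture, given as the dict that the camera call returned (one of the last four; its "shot" number tells which), for a name from the list of things; names that differ only in an ending like _2 or _b are one class to them, and where a whole thing is asked for, a point or a joint stands for the part that bears it (a point fixed in the world has none). Each returns a list of dicts, best first, with "score" (0 to 1); they miss things now and then, are a little off and sometimes report something else, mostly with a low value. They report only what shows in the picture. A call takes as long as a camera call.
- boxes_of(picture, label): "point" ([x, y, z] in m, in world coordinates, good to about 4 mm: the middle of the surface that is visible of it).
- mark_of(picture, label): "point" ([x, y, z] in m, in world coordinates, good to about 4 mm: a listed point, or the origin of a listed thing).
The state is a dict: "time_s": time; "joints": joint angles; "qd": joint speeds; "effort": joint torques, N m; "tcp_pos": TCP position; "eef_rot": TCP orientation; "ft_force": force on the tool from outside, world axes, zero at the start; "wrist_torque": the same for the moment, N m; "grip_width": opening from 0.0 (shut) to 1.0 (fully open); "grasp_force": force on a finger pad.
Only numpy, scipy, OpenCV 4.12 (cv2) and the standard library are available. Lean on these libraries where they do the work, as an engineer would, in place of code of your own. Each camera call takes 0.05 s, during which the arm holds its last target. There are 200 camera calls.

## Working session

There is one attempt and no reset: what is moved stays moved. The work goes in short steps, Python scripts to look and compute and a tool call to move; the robot and the scene stay as the last step left them, time stands still between calls to the robot, and variables do not carry over. Pictures are saved under pics/ and viewed, at most 10 in all, crops included, and the job is handed in when it is done.

Besides the shell and the picture viewer there is one more tool, called after "Emit:" in YAML: its name, and indented under it one key for each argument. jog_arm: Moves the arm, as the interface text tells. Its arguments: {"type":"object","properties":{"series":{"type":"string"},"squeeze":{"type":"number"}},"required":["series"]}

```bash
mkdir -p pics; ls; cat > h.py <<'E'
import numpy as np, cv2
from workcell import *
from scipy.spatial.transform import Rotation as R
E
python3 - <<'E'
from h import *
print(state(), nose_length if not callable(nose_length) else nose_length())
ims={n:get_image(n) for n in("scene","side","wrist")}
for n,p in ims.items():
    cv2.imwrite(f'pics/a_{n}.png',p["frame"][:,:,::-1])
    for l in("syrup","rail","tray","coaster","cup_white","cup_blue","green_bottle","jam_jar"):
        try:
            m=mark_of(p,l);b=boxes_of(p,l) if l=="syrup" else []
            print(n,l,[(np.round(d["point"],3),round(d["score"],2)) for d in m[:2]],[(np.round(d["point"],3),round(d["score"],2)) for d in b[:2]])
        except Exception as e: print(n,l,e)
cv2.imwrite('pics/a.png',cv2.resize(np.hstack([ims["scene"]["frame"],ims["side"]["frame"]])[:,:,::-1],(800,300)))
E
```

```text
pics
{'time_s': 0.0, 'joints': array([ 1.17942976e+00,  1.24519191e-01,  1.65171907e+00, -1.24567661e-05,
        1.36750202e+00, -8.25775266e-02]), 'qd': array([ 2.29257585e-04, -1.94489947e-03, -1.84078628e-04, -2.03996646e-03,
       -1.11351393e-03, -1.82172419e-05]), 'effort': array([-2.59302878e-04, -4.23596799e+01, -3.65450299e+01, -5.57357373e-05,
        6.83068880e-03,  7.51836012e-06]), 'tcp_pos': array([0.19730966, 0.61865553, 0.22511728]), 'eef_rot': array([-0.48304003, -3.10373531,  0.00328319]), 'ft_force': array([-0.0385453 ,  0.34851204, -0.32325394]), 'wrist_torque': array([0.06566816, 0.02229688, 0.00142087]), 'grasp_force': 0.0, 'grip_width': 1.0003439127672376} 0.019
scene syrup [(array([ 0.622, -0.247,  0.022]), 0.62)] [(array([ 0.636, -0.232,  0.144]), 0.91)]
scene rail [(array([ 0.626, -0.252, -0.004]), 0.79)] []
scene tray [(array([0.64 , 0.223, 0.   ]), 0.58)] []
scene coaster [(array([0.619, 0.222, 0.01 ]), 0.72)] []
scene cup_white [(array([0.684, 0.299, 0.009]), 0.97), (array([ 0.81 , -0.035,  0.006]), 0.52)] []
scene cup_blue [(array([0.674, 0.136, 0.001
[... 163 characters left out ...]
, -0.253,  0.022]), 0.83)] [(array([ 0.621, -0.267,  0.163]), 0.93), (array([0.685, 0.294, 0.042]), 0.25)]
side rail [(array([ 0.623, -0.253, -0.002]), 0.67)] []
side tray [(array([ 0.642,  0.22 , -0.002]), 0.84)] []
side coaster [(array([0.618, 0.219, 0.011]), 0.6)] []
side cup_white [(array([0.685, 0.302, 0.007]), 0.77), (array([0.675, 0.133, 0.006]), 0.63)] []
side cup_blue [(array([0.677, 0.134, 0.007]), 0.9)] []
side green_bottle [(array([ 0.806,  0.036, -0.002]), 0.74)] []
side jam_jar [(array([ 0.813, -0.031, -0.002]), 0.7)] []
wrist syrup [] []
wrist rail [] []
wrist tray [] []
wrist coaster [] []
wrist cup_white [] []
wrist cup_blue [] []
wrist green_bottle [] []
wrist jam_jar [] []
```

View pics/a.png

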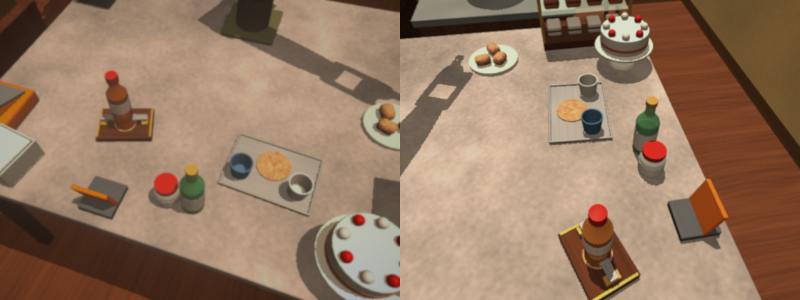

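The bottle stands in the rail at the left of the scene view (about 117,100 in the half-size picture). The coaster lies between the blue cup and the white cup at (273,165). The networks agree with this. Next I refine the axis positions from depth.

```bash
cat >> h.py <<'E'
def cloud(p):
    h,w=p["depth"].shape
    v,u=np.mgrid[:h,:w]
    K=np.array([[p["fx"],0,p["cx"]],[0,p["fy"],p["cy"]],[0,0,1.]])
    xy=cv2.undistortPoints(np.stack([u,v],-1).reshape(-1,1,2).astype(float),K,np.array([p["k1"],0,0,0.])).reshape(-1,2)
    d=p["depth"].reshape(-1); m=d>0
    P=np.c_[xy*d[:,None],d]
    Rm=cv2.Rodrigues(np.array(p["rvec"],float))[0]
    return ((P-np.array(p["tvec"]).reshape(3))@Rm)[m], p["frame"].reshape(-1,3)[m]
def axis(P,c,r,z0,z1):
    from scipy.optimize import least_squares
    Q=P[(np.hypot(*(P[:,:2]-c).T)<r+.015)&(P[:,2]>z0)&(P[:,2]<z1)]
    s=least_squares(lambda x:np.hypot(*(Q[:,:2]-x).T)-r,c,loss="soft_l1",f_scale=.002)
    return s.x,len(Q),np.abs(s.fun).mean()
E
python3 - <<'E'
from h import *
A=[]
for n in("scene","side"):
    p=get_image(n);P,C=cloud(p);A.append(P)
    for nm,c,r,z0,z1 in(("syrup",(.623,-.25),.03,.075,.145),("cw",(.684,.3),.033,.02,.05),("cb",(.676,.135),.033,.02,.05),("green",(.808,.038),.032,.03,.1)):
        print(n,nm,axis(P,np.array(c),r,z0,z1))
    Q=P[np.hypot(P[:,0]-.623,P[:,1]+.25)<.016]
    print("top",np.percentile(Q[:,2],[50,95]), "rail top",np.median(P[(np.hypot(P[:,0]-.623,P[:,1]+.25)<.055)&(P[:,2]<.03)&(P[:,2]>.01)][:,2]))
    k=(np.hypot(P[:,0]-.6185,P[:,1]-.2205)<.075)&(P[:,2]<.03)
    hsv=cv2.cvtColor(C[k][None],cv2.COLOR_RGB2HSV)[0]; s=hsv[:,1]>90
    q=P[k][s]; print("coaster",(q[:,:2].max(0)+q[:,:2].min(0))/2,np.ptp(q[:,:2],axis=0),np.median(q[:,2]))
P=np.vstack(A)
k=(np.hypot(P[:,0]-.623,P[:,1]+.25)<.15)&(P[:,2]>.012)&(P[:,2]<.06)
q=P[k&(P[:,2]<.026)]; print(cv2.minAreaRect(q[:,:2].astype(np.float32)))
print("pipes",[np.round(x,3) for x in P[k&(P[:,2]>.04)&(np.hypot(P[:,0]-.623,P[:,1]+.25)>.04)][::60]])
# obstacles between
E
```

```text
scene syrup (array([ 0.62269487, -0.25146622]), 680, np.float64(0.00077308159707512))
scene cw (array([0.68983772, 0.29637091]), 466, np.float64(0.004686826615276625))
scene cb (array([0.67802718, 0.13360198]), 415, np.float64(0.004576576855545268))
scene green (array([0.80810693, 0.03490864]), 715, np.float64(0.0025105288548239674))
top [0.21445055 0.22484135] rail top 0.020604298233920237
coaster [0.61783674 0.22092839] [0.10539116 0.10116365] 0.00944262586446305
side syrup (array([ 0.62262117, -0.25067259]), 711, np.float64(0.0003740458479805017))
side cw (array([0.68842143, 0.29574749]), 391, np.float64(0.004964926514882135))
side cb (array([0.67516046, 0.12887541]), 461, np.float64(0.005019077187771229))
side green (array([0.80661493, 0.03755163]), 571, np.float64(0.0010968725010543714))
top [0.22493445 0.2268593 ] rail top 0.021552901811876975
coaster [0.6187688  0.22062269] [0.09910905 0.10155573] 0.011345925572209451
((0.6237344145774841, -0.25077348947525024), (0.12491392344236374, 0.17055465281009674), 19.12892723083496)
pipes [array([ 0.638, -0.321,  0.049]), array([ 0.643, -0.317,  0.05 ]), array([ 0.594, -0.187,  0.042]), array([ 0.653, -0.312,  0.05 ]), array([ 0.654, -0.308,  0.045]), array([ 0.641, -0.288,  0.052]), array([ 0.642, -0.295,  0.05 ]), array([ 0.639, -0.3  ,  0.051]), array([ 0.635, -0.305,  0.051]), array([ 0.653, -0.312,  0.05 ]), array([ 0.635, -0.316,  0.048])]
```

Emit:
jog_arm:
  series: "0 0 0 -0.3 0 0.08 0;0 0 0 -0.6 0 0.16 0;0 0 0 -0.8 0 0.24 0;0 0 0 -1 0 0.32 0;0 0 0 -1 0 0.4 0"

```text
time_s: 2.02
tcp_pos: [0.1989, 0.621, 0.3342]
eef_rot: [-0.383, -2.49, -0.141]
ft_force: [-0.5, 0.9, 0.1]
grip_width: 0.999
grasp_force: 0.0
```

```bash
python3 -c "
from h import *
s=state();print(s['time_s'],s['joints'].round(3),s['tcp_pos'].round(3));print(R.from_rotvec(s['eef_rot']).as_matrix().round(2))"
```

```text
2.0167 [ 0.932  0.14   1.541  0.596  1.661 -0.34 ] [0.199 0.621 0.334]
[[-0.77  0.3  -0.56]
 [ 0.24  0.95  0.19]
 [ 0.59  0.01 -0.81]]
```

```bash
cat >> h.py <<'E'
def fk(q,L):
    d1,a,b,d,e=L
    z=lambda t:R.from_euler('z',t); y=lambda t:R.from_euler('y',t)
    A=z(q[0])*y(q[1]); B=A*y(q[2]); W=B*z(q[3])*y(q[4])*z(q[5]-np.pi/2)
    return np.array([0,0,d1])+A.apply([0,0,a])+B.apply([e,0,b])+W.apply([0,0,d]),W
S=[([1.17942976,.124519191,1.65171907,0,1.36750202,-.0825775],[.19730966,.61865553,.22511728],[-.48304,-3.103735,.003283]),
([.932,.14,1.541,.596,1.661,-.34],[.199,.621,.334],[-.383,-2.49,-.141])]
E
python3 - <<'E'
from h import *
from scipy.optimize import least_squares
for s in S: print(fk(s[0],[0]*5)[1].as_matrix().round(2), R.from_rotvec(s[2]).as_matrix().round(2))
for e in(0,1):
    f=least_squares(lambda L:np.concatenate([fk(q,np.r_[L[:4],L[4]*e])[0]-p for q,p,_ in S]),[.35,.4,.4,.2,0])
    print(f.x,f.cost)
E
```

```text
[[ 0.95 -0.3  -0.  ]
 [-0.3  -0.95 -0.  ]
 [-0.    0.   -1.  ]] [[-0.95  0.3  -0.  ]
 [ 0.3   0.95 -0.  ]
 [ 0.   -0.   -1.  ]]
[[ 0.77 -0.3  -0.56]
 [-0.24 -0.95  0.19]
 [-0.59 -0.01 -0.81]] [[-0.77  0.3  -0.56]
 [ 0.24  0.95  0.19]
 [ 0.59  0.01 -0.81]]
[-1.2035979   1.90656891  0.4208179   0.37654096  0.        ] 0.0014373880762289795
[-1.07572058  1.80956476  0.43841856  0.37652604  0.02937151] 0.0014362970311349301
```

Emit:
jog_arm:
  series: "0 -0.2 -0.14 -0.15 0 0.075 0;0 -0.4 -0.28 -0.3 0 0.15 0;0 -0.6 -0.4 -0.45 0 0.225 0;0 -0.8 -0.53 -0.6 0 0.3 0;0 -0.95 -0.65 -0.75 0 0.375 0;0 -0.95 -0.65 -0.75 0 0.45 0;0 -0.95 -0.65 -0.75 0 0.525 0;0 -0.95 -0.65 -0.75 0 0.6 0;0 -0.95 -0.65 -0.75 0 0.6 0"

```text
time_s: 2.77
tcp_pos: [0.2929, 0.5196, 0.3261]
eef_rot: [-0.25, -1.551, -0.236]
ft_force: [-0.8, -0.5, -2.0]
grip_width: 1.005
grasp_force: 0.0
```

```bash
cat >> h.py <<'E'
def show():
    s=state();print(s['time_s'],s['joints'].round(3).tolist(),s['tcp_pos'].round(4).tolist(),s['eef_rot'].round(4).tolist());print(R.from_rotvec(s['eef_rot']).as_matrix().round(3))
    with open('log.txt','a') as f: f.write(repr([s['joints'].tolist(),s['tcp_pos'].tolist(),s['eef_rot'].tolist()])+'\n')
    return s
E
python3 -c "
from h import *
show()"
```

```text
2.7667 [0.584, 0.405, 1.634, 1.228, 2.166, -0.562] [0.2929, 0.5196, 0.3261] [-0.2504, -1.5512, -0.2364]
[[ 0.007  0.305 -0.952]
 [ 0.008  0.952  0.305]
 [ 1.    -0.01   0.004]]
```

Emit:
jog_arm:
  series: "0 0 -0.2 -0.25 -0.08 0 0;0 0 -0.4 -0.5 -0.16 0 0;0 0 -0.6 -0.75 -0.24 0 0;0 0 -0.8 -1 -0.32 0 0;0 0 -0.9 -1 -0.4 0 0;0 0 -0.9 -1 -0.48 0 0;0 0 -0.9 -1 -0.55 0 0;0 0 -0.9 -1 -0.63 0 0;0 0 -0.9 -1 -0.7 0 0;0 0 -0.9 -1 -0.78 0 0"

```text
time_s: 3.6
tcp_pos: [0.3618, 0.404, 0.333]
eef_rot: [-1.185, -1.231, -1.19]
ft_force: [0.3, 0.8, 0.4]
grip_width: 1.002
grasp_force: 0.0
```

```bash
python3 - <<'E'
from h import *
from scipy.optimize import least_squares
show()
D=S+[([0.584, 0.405, 1.634, 1.228, 2.166, -0.562],[0.2929, 0.5196, 0.3261],0)]
D+= [eval(l) for l in open('log.txt')][1:]
def g(q,L):
    d1,a,b,d,e,s=L
    z=lambda t:R.from_euler('z',t); y=lambda t:R.from_euler('y',t)
    A=z(q[0])*y(q[1]); B=A*y(q[2]); W=B*z(q[3])*y(q[4])*z(q[5]+np.pi/2)
    return np.array([0,0,d1])+A.apply([0,0,a])+B.apply([e,s,b])+W.apply([0,0,d])
for k in(4,5):
    m=np.r_[1,1,1,1,k-4,1]
    f=least_squares(lambda L:np.concatenate([g(q,L*m)-p for q,p,_ in D]),[.35,.4,.4,.2,0,.05])
    print(f.x.round(4),(f.fun*1e3).round(1))
E
```

```text
3.6 [0.185, -0.309, 2.359, 1.639, 1.433, -0.491] [0.3618, 0.404, 0.333] [-1.185, -1.231, -1.1902]
[[-0.007  0.999 -0.031]
 [ 0.003  0.031  1.   ]
 [ 1.     0.007 -0.003]]
[0.1724 0.4606 0.5994 0.2831 0.     0.052 ] [ 0.1 -4.1 -1.  -4.7 -6.7 -0.5  6.5  5.3  0.5  5.   2.   1. ]
[0.2222 0.4528 0.6129 0.2806 0.0418 0.0534] [ 0.1 -0.1 -0.2  0.1 -0.1  0.5 -0.2  0.2 -0.3 -0.   0.1  0. ]
```

```bash
cat >> h.py <<'E'
LL=[.2222,.4528,.6129,.2806,.0418,.0534]
LO=np.array([-2.61,-1.02,.03,-1.35,.32,-2.91]);HI=np.array([2.61,2.33,2.71,4.49,2.68,2.91])
def fk(q,L=LL,parts=False):
    d1,a,b,d,e,s=L
    z=lambda t:R.from_euler('z',t); y=lambda t:R.from_euler('y',t)
    A=z(q[0])*y(q[1]); B=A*y(q[2]); W=B*z(q[3])*y(q[4])*z(q[5]+np.pi/2)
    el=np.array([0,0,d1])+A.apply([0,0,a]); w=el+B.apply([e,s,b])
    return (w+W.apply([0,0,d]),W)+((el,w) if parts else ())
def ik(p,W,q0):
    from scipy.optimize import least_squares
    def f(q):
        P,V=fk(q); return np.r_[(P-p)*3,(W.inv()*V).as_rotvec()]
    s=least_squares(f,np.clip(q0,LO+1e-3,HI-1e-3),bounds=(LO,HI)); return s.x,np.abs(s.fun).max()
def ori(phi,up=1):
    zt=np.array([np.cos(phi),np.sin(phi),0]);x=np.array([0,0,up]);return R.from_matrix(np.c_[x,np.cross(zt,x),zt])
E
python3 - <<'E'
from h import *
q0=[0.185,-0.309,2.359,1.639,1.433,-0.491]
for ph in (10,25,40,55,70,90):
    print(ph)
    for n,p in(("up",(.5,.1,.33)),("pre",(.6226-.12*np.cos(np.radians(ph)),-.251-.12*np.sin(np.radians(ph)),.135)),("grasp",(.6226,-.251,.135)),("lift",(.6,-.2,.38)),("place",(.6185,.2208,.126))):
        q,e=ik(np.array(p),ori(np.radians(ph)),q0); 
        print("  ",n,q.round(2),round(e,4),fk(q,parts=True)[2].round(2),fk(q,parts=True)[3].round(2))
E
```

```text
10
   up [-0.04 -0.93  2.71  2.3   0.32 -0.75] 0.0182 [-0.36  0.02  0.49] [0.23 0.04 0.33]
   pre [-1.09  0.18  2.37  1.83  1.4  -1.  ] 0.0 [ 0.04 -0.07  0.67] [ 0.23 -0.32  0.13]
   grasp [-0.83  0.29  2.23  2.05  1.25 -1.02] 0.0 [ 0.09 -0.1   0.66] [ 0.35 -0.3   0.14]
   lift [-0.79 -0.33  2.29  1.83  1.01 -0.46] 0.0 [-0.1   0.1   0.65] [ 0.32 -0.25  0.38]
   place [ 0.33  0.19  2.38  3.32  1.01 -1.67] 0.0 [0.08 0.03 0.67] [0.34 0.17 0.13]
25
   up [-0.29 -0.87  2.68  1.83  0.76 -0.35] 0.0 [-0.33  0.1   0.52] [ 0.25 -0.02  0.33]
   pre [-1.13  0.35  2.15  1.58  1.57 -0.92] 0.0 [ 0.07 -0.14  0.65] [ 0.26 -0.42  0.13]
   grasp [-0.89  0.39  2.08  1.76  1.42 -0.92] 0.0 [ 0.11 -0.13  0.64] [ 0.37 -0.37  0.13]
   lift [-0.86 -0.17  2.16  1.69  1.32 -0.44] 0.0 [-0.05  0.06  0.67] [ 0.35 -0.32  0.38]
   place [ 0.13  0.19  2.39  2.79  1.04 -1.38] 0.0 [0.08 0.01 0.67] [0.36 0.1  0.13]
40
   up [-0.46 -0.63  2.56  1.73  1.18 -0.4 ] 0.0 [-0.24  0.12  0.59] [ 0.29 -0.08  0.33]
   pre [-1.1   0.5   1.91  1.4   1.72 -0.85] 0.0 [ 0.1  -0.19  0.62] [ 0.32 -0.51  0.14]
   grasp [-0.9   0.49  1.92 
[... 896 characters left out ...]
1.57  1.23  1.94 -0.77] 0.0 [ 0.2  -0.22  0.57] [ 0.53 -0.51  0.14]
   lift [-0.82  0.3   1.67  1.38  2.   -0.44] 0.0 [ 0.09 -0.1   0.65] [ 0.5  -0.46  0.38]
   place [-0.18  0.41  2.07  1.7   1.47 -0.92] 0.0 [ 0.18 -0.03  0.64] [ 0.52 -0.04  0.13]
90
   up [-0.45  0.04  2.05  1.33  1.95 -0.57] 0.0 [ 0.02 -0.01  0.67] [ 0.5  -0.18  0.33]
   pre [-0.87  1.    1.07  1.06  2.3  -0.7 ] 0.0 [ 0.25 -0.29  0.47] [ 0.62 -0.65  0.14]
   grasp [-0.77  0.85  1.34  1.06  2.18 -0.78] 0.0 [ 0.24 -0.24  0.52] [ 0.62 -0.53  0.14]
   lift [-0.74  0.47  1.45  1.27  2.26 -0.45] 0.0 [ 0.15 -0.14  0.63] [ 0.6  -0.48  0.38]
   place [-0.18  0.55  1.85  1.44  1.69 -0.84] 0.0 [ 0.23 -0.04  0.61] [ 0.62 -0.06  0.13]
```

Emit:
jog_arm:
  series: "0 0 0.25 -0.25 -0.08 0 0;0 0 0.5 -0.5 -0.15 0 0;0 0 0.75 -0.75 -0.23 0 0;0 0 1 -1 -0.3 0 0;0 0 1 -1 -0.38 0 0;0 0 1 -1 -0.45 0 0;0 0 1 -1 -0.52 0 0;0 0 1 -1 -0.52 0 0"

```text
time_s: 4.27
tcp_pos: [0.4618, 0.3102, 0.3338]
eef_rot: [-1.75, -0.741, -1.762]
ft_force: [-0.9, -0.1, 0.5]
grip_width: 1.0
grasp_force: 0.0
```

Emit:
jog_arm:
  series: "0 0 0.3 0 0 0 0;0 0 0.6 0 0 0 0;0 0 0.8 0 0 0 0;0 0 1 0 0 0 0;0 0 1 0 0 0 0"

```text
time_s: 4.68
tcp_pos: [0.5384, 0.2356, 0.3346]
eef_rot: [-1.754, -0.737, -1.762]
ft_force: [0.2, 0.3, 0.8]
grip_width: 0.998
grasp_force: 0.0
```

```bash
python3 -c "
from h import *
show()"
```

```text
4.6833 [-0.05, -0.459, 2.461, 1.931, 0.921, -0.56] [0.5384, 0.2356, 0.3346] [-1.7544, -0.7371, -1.7619]
[[-0.005  0.71   0.704]
 [ 0.002 -0.704  0.71 ]
 [ 1.     0.005  0.002]]
```

Emit:
jog_arm:
  series: "0 0 0.25 -0.25 0 0 0;0 0 0.5 -0.5 0 0 0;0 0 0.75 -0.75 0 0 0;0 0 1 -1 0 0 0;0 0 1 -1 0 0 0"

```text
time_s: 5.1
tcp_pos: [0.538, 0.0909, 0.3343]
eef_rot: [-1.759, -0.733, -1.764]
ft_force: [0.2, 0.2, -0.1]
grip_width: 1.001
grasp_force: 0.0
```

Emit:
jog_arm:
  series: "0 0 0.25 -0.25 0 0 0;0 0 0.5 -0.5 0 0 0;0 0 0.75 -0.75 0 0 0;0 0 1 -1 0 0 0;0 0 1 -1 0 0 0"

```text
time_s: 5.52
tcp_pos: [0.5385, -0.0496, 0.3343]
eef_rot: [-1.758, -0.736, -1.762]
ft_force: [-0.3, -0.0, 1.0]
grip_width: 1.001
grasp_force: 0.0
```

Emit:
jog_arm:
  series: "0 0 0.25 -0.25 0 0 0;0 0 0.5 -0.5 0 0 0;0 0 0.75 -0.75 0 0 0;0 0 1 -1 0 0 0;0 0 1 -1 0 0 0"

```text
time_s: 5.93
tcp_pos: [0.5391, -0.1906, 0.334]
eef_rot: [-1.757, -0.737, -1.76]
ft_force: [-1.0, -0.2, 0.2]
grip_width: 0.997
grasp_force: 0.0
```

```bash
cat >> h.py <<'E'
def to(t,phi=None):
    s=show(); W=R.from_rotvec(s['eef_rot']); print("shift/10cm",(W.inv().apply(np.array(t)-s['tcp_pos'])*10).round(3), end=' ')
    if phi is not None: print("turn",((W.inv()*ori(np.radians(phi))).as_rotvec()/(np.pi/2)).round(3))
E
python3 -c "
from h import *
to((.6226-.12*.707,-.251-.12*.707,.138),45)"
```

```text
5.9333 [-0.955, 0.01, 2.081, 1.484, 1.721, -0.531] [0.5391, -0.1906, 0.334] [-1.7569, -0.7365, -1.7602]
[[-0.003  0.71   0.704]
 [ 0.003 -0.704  0.71 ]
 [ 1.     0.004  0.   ]]
shift/10cm [-1.964  1.004 -1.041] turn [-0.003 -0.     0.003]
```

Emit:
jog_arm:
  series: "0 0 0.25 -0.25 0 0 0;0 0 0.5 -0.5 0 0 0;0 0 0.75 -0.75 0 0 0;0 0 1 -1 0 0 0;0 -0.3 1 -1 0 0 0;0 -0.6 1 -1 0 0 0;0 -0.9 1 -1 0 0 0;0 -1 1 -1 0 0 0;0 -1 1 -1 0 0 0"

```text
time_s: 6.68
tcp_pos: [0.5391, -0.3257, 0.2304]
eef_rot: [-1.752, -0.731, -1.754]
ft_force: [0.5, 0.8, 0.0]
grip_width: 0.998
grasp_force: 0.0
```

Emit:
jog_arm:
  series: "0 -0.3 0 0 0 0 0;0 -0.6 0 0 0 0 0;0 -0.85 0 0 0 0 0;0 -0.96 0 0 0 0 0;0 -0.96 0 0 0 0 0;0 -0.96 0 0 0 0 0"

```text
time_s: 7.18
tcp_pos: [0.5403, -0.3281, 0.139]
eef_rot: [-1.753, -0.738, -1.76]
ft_force: [-0.7, 0.2, -0.2]
grip_width: 1.0
grasp_force: 0.0
```

```bash
python3 - <<'E'
from h import *
to((.6226,-.251,.138),45)
a=get_image("scene");b=get_image("wrist")
P,C=cloud(b);print(axis(P,np.array([.6226,-.251]),.03,.08,.145), mark_of(b,"syrup"))
cv2.imwrite('pics/b.png',cv2.resize(np.hstack([a["frame"],b["frame"]])[:,:,::-1],(800,300)))
E
```

```text
7.1833 [-1.079, 0.543, 1.834, 1.352, 1.779, -0.834] [0.5403, -0.3281, 0.139] [-1.753, -0.738, -1.7601]
[[-0.005  0.712  0.702]
 [ 0.002 -0.702  0.712]
 [ 1.     0.005  0.002]]
shift/10cm [-0.013  0.044  1.127] turn [-0.004 -0.001  0.003]
(array([ 0.62465455, -0.24996377]), 6214, np.float64(0.0004443125135370866)) [{'point': [0.6245, -0.2526, 0.0179], 'score': 0.83}]
```

View pics/b.png

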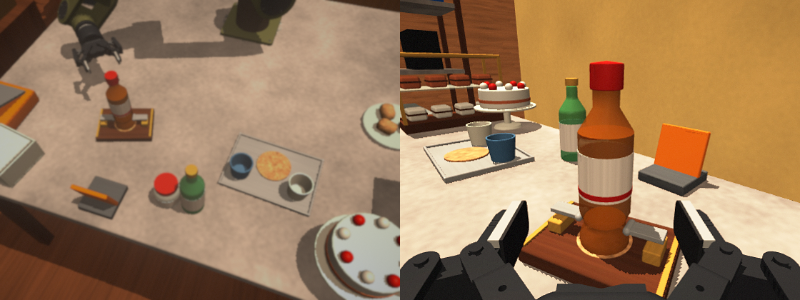

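The open fingers straddle the bottle at (605,150) in the wrist view, at body height and clear of the catches. I go in and close.

Emit:
jog_arm:
  series: "0 0 0.05 0.2 0 0 0;0 0 0.05 0.4 0 0 0;0 0 0.05 0.6 0 0 0;0 0 0.05 0.8 0 0 0;0 0 0.05 1 0 0 0;0 0 0.05 1 0 0 0;0 0 0.05 1 0 0 0"

```text
time_s: 7.92
tcp_pos: [0.6141, -0.2598, 0.139]
eef_rot: [-1.753, -0.74, -1.759]
ft_force: [0.6, 0.5, 0.5]
grip_width: 1.001
grasp_force: 0.0
```

```bash
python3 -c "
from h import *
to((.6234,-.2505,.138),45)"
```

```text
7.9167 [-0.92, 0.53, 1.855, 1.468, 1.669, -0.825] [0.6141, -0.2598, 0.139] [-1.7529, -0.7397, -1.7595]
[[-0.005  0.713  0.702]
 [ 0.003 -0.702  0.713]
 [ 1.     0.005  0.001]]
shift/10cm [-0.01   0.001  0.131] turn [-0.005 -0.001  0.003]
```

Emit:
jog_arm:
  series: "0 0 0 0.06 0 0 0;0 0 0 0.12 0 0 0;0.3 0 0 0.12 0 0 0;0.6 0 0 0.12 0 0 0;1 0 0 0.12 0 0 0;1 0 0 0.12 0 0 0;1 0 0 0.12 0 0 0;1 0 0 0.12 0 0 0;1 0 0 0.12 0 0 0;1 0 0 0.12 0 0 0"
  squeeze: 90

```text
time_s: 8.75
tcp_pos: [0.622, -0.252, 0.1378]
eef_rot: [-1.754, -0.736, -1.76]
ft_force: [-0.6, -1.5, 2.7]
grip_width: 0.597
grasp_force: 85.2
```

Emit:
jog_arm:
  series: "1 0 0 0 0 0 0;1 0 0 0 0 0 0;1 0 0 0 0 0 0"

```text
time_s: 9.0
tcp_pos: [0.6221, -0.2519, 0.1379]
eef_rot: [-1.754, -0.736, -1.76]
ft_force: [-1.7, -1.3, 3.6]
grip_width: 0.591
grasp_force: 85.3
```

```bash
python3 - <<'E'
from h import *
to((.6226,-.251,.138),45)
b=get_image("wrist");a=get_image("side")
for p in(a,b): print(mark_of(p,"syrup")[:1])
P,C=cloud(a);print(axis(P,np.array([.6226,-.251]),.03,.065,.1))
cv2.imwrite('pics/c.png',cv2.resize(np.hstack([a["frame"],b["frame"]])[:,:,::-1],(800,300)))
E
```

```text
9.0 [-0.902, 0.531, 1.857, 1.483, 1.656, -0.824] [0.6221, -0.2519, 0.1379] [-1.7537, -0.7361, -1.76]
[[-0.004  0.711  0.703]
 [ 0.001 -0.703  0.711]
 [ 1.     0.004  0.002]]
shift/10cm [ 0.001 -0.003  0.01 ] turn [-0.004 -0.001  0.002]
[{'point': [0.6252, -0.2528, 0.0197], 'score': 0.58}]
[]
(array([ 0.62301844, -0.25004028]), 161, np.float64(0.00044306275358239905))
```

View pics/c.png

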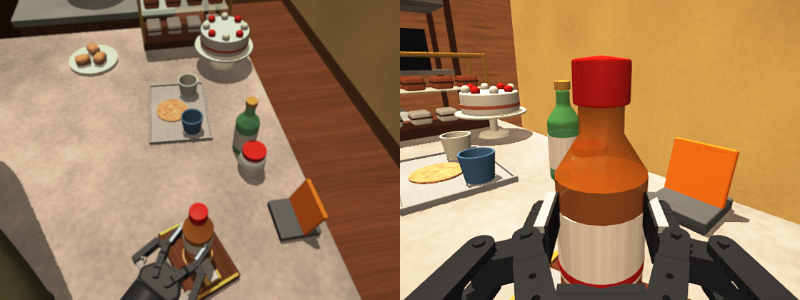

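The pads sit on both sides of the body in the wrist view, about (545,240) and (660,240), at 85 N. I lift slowly straight up.

Emit:
jog_arm:
  series: "1 0.03 0 0 0 0 0;1 0.06 0 0 0 0 0;1 0.09 0 0 0 0 0;1 0.12 0 0 0 0 0;1 0.16 0 0 0 0 0;1 0.2 0 0 0 0 0;1 0.3 0 0 0 0 0;1 0.4 0 0 0 0 0;1 0.5 0 0 0 0 0;1 0.6 0 0 0 0 0"

```text
time_s: 10.03
tcp_pos: [0.6221, -0.2519, 0.1999]
eef_rot: [-1.753, -0.738, -1.761]
ft_force: [0.1, -0.1, -2.7]
grip_width: 0.592
grasp_force: 85.3
```

Emit:
jog_arm:
  series: "1 0.2 0 0 0 0 0;1 0.4 0 0 0 0 0;1 0.6 0 0 0 0 0;1 0.8 0 0 0 0 0;1 1 0 0 0 0 0;1 1 0 0 0 0 0"

```text
time_s: 10.53
tcp_pos: [0.6222, -0.2524, 0.3044]
eef_rot: [-1.751, -0.746, -1.767]
ft_force: [1.2, -1.1, -1.5]
grip_width: 0.588
grasp_force: 85.4
```

```bash
python3 - <<'E'
from h import *
s=show();print(s['grasp_force'],s['ft_force'],s['wrist_torque'])
b=get_image("wrist");a=get_image("side");c=get_image("scene")
t=s['tcp_pos']
for p in(a,c):
    print([ (d['point'],d['score']) for d in mark_of(p,"syrup")[:1]])
    P,C=cloud(p);print(axis(P,t[:2],.03,t[2]-.07,t[2]-.03))
    Q=P[np.hypot(*(P[:,:2]-t[:2]).T)<.016];print("top",np.percentile(Q[:,2],[80,95]))
cv2.imwrite('pics/d.png',cv2.resize(np.hstack([a["frame"],b["frame"]])[:,:,::-1],(800,300)))
E
```

```text
10.5333 [-0.902, 0.263, 1.858, 1.509, 1.678, -0.566] [0.6222, -0.2524, 0.3044] [-1.7515, -0.7459, -1.7668]
[[-0.012  0.712  0.702]
 [ 0.007 -0.702  0.712]
 [ 1.     0.013  0.003]]
85.35857187293004 [ 1.15057671 -1.14150702 -1.48443431] [-0.66943848  0.66851719 -0.11396656]
[([0.6275, -0.2516, 0.1858], 0.58)]
(array([ 0.6233048 , -0.24992434]), 392, np.float64(0.00028105340296468876))
top [0.38907772 0.39006647]
[([0.6228, -0.249, 0.1821], 0.66)]
(array([ 0.62379377, -0.24961025]), 578, np.float64(0.0007889700645843234))
top [0.38514242 0.38603041]
```

View pics/d.png

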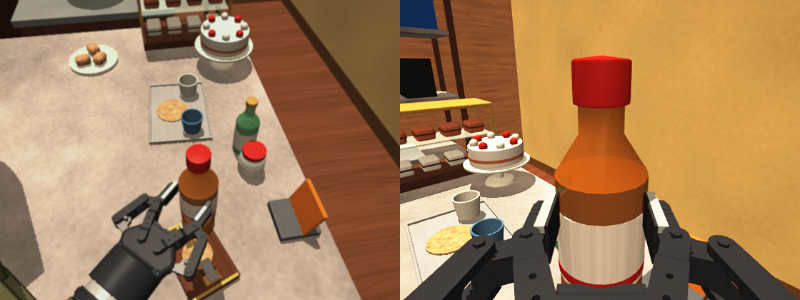

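The bottle is free of the catch and hangs straight in the grip (wrist view, stopper at about (602,80)). I now roll it over about the tool axis.

Emit:
jog_arm:
  series: "1 0.1 0 0 0 0 0.05;1 0.2 0 0 0 0 0.12;1 0.3 0 0 0 0 0.19;1 0.4 0 0 0 0 0.26;1 0.4 0 0 0 0 0.33;1 0.4 0 0 0 0 0.4;1 0.4 0 0 0 0 0.47;1 0.4 0 0 0 0 0.54;1 0.4 0 0 0 0 0.61;1 0.4 0 0 0 0 0.68"

```text
time_s: 11.62
tcp_pos: [0.6212, -0.2513, 0.3354]
eef_rot: [-1.643, 0.233, -0.99]
ft_force: [-0.9, 0.1, -4.1]
grip_width: 0.589
grasp_force: 85.4
```

Emit:
jog_arm:
  series: "1 0 0 0 0 0 0.07;1 0 0 0 0 0 0.14;1 0 0 0 0 0 0.21;1 0 0 0 0 0 0.28;1 0 0 0 0 0 0.35;1 0 0 0 0 0 0.42;1 0 0 0 0 0 0.49;1 0 0 0 0 0 0.56;1 0 0 0 0 0 0.63;1 0 0 0 0 0 0.7"

```text
time_s: 12.45
tcp_pos: [0.6212, -0.2513, 0.3354]
eef_rot: [-1.211, 1.001, -0.139]
ft_force: [-0.9, -0.4, -3.8]
grip_width: 0.589
grasp_force: 85.4
```

Emit:
jog_arm:
  series: "1 0 0 0 0 0 0.07;1 0 0 0 0 0 0.14;1 0 0 0 0 0 0.21;1 0 0 0 0 0 0.28;1 0 0 0 0 0 0.35;1 0 0 0 0 0 0.42;1 0 0 0 0 0 0.49;1 0 0 0 0 0 0.54;1 0 0 0 0 0 0.54;1 0 0 0 0 0 0.54"

```text
time_s: 13.28
tcp_pos: [0.6212, -0.2514, 0.3359]
eef_rot: [-0.707, 1.427, 0.52]
ft_force: [0.2, -0.7, -3.0]
grip_width: 0.589
grasp_force: 85.4
```

```bash
python3 - <<'E'
from h import *
s=show()
b=get_image("wrist");a=get_image("side")
cv2.imwrite('pics/e.png',cv2.resize(np.hstack([a["frame"],b["frame"]])[:,:,::-1],(800,300)))
E
```

```text
13.2833 [-0.903, 0.218, 1.849, 1.513, 1.68, 2.514] [0.6212, -0.2514, 0.3359] [-0.7071, 1.4275, 0.5197]
[[ 0.092 -0.706  0.703]
 [-0.089  0.697  0.712]
 [-0.992 -0.128  0.002]]
```

View pics/e.png

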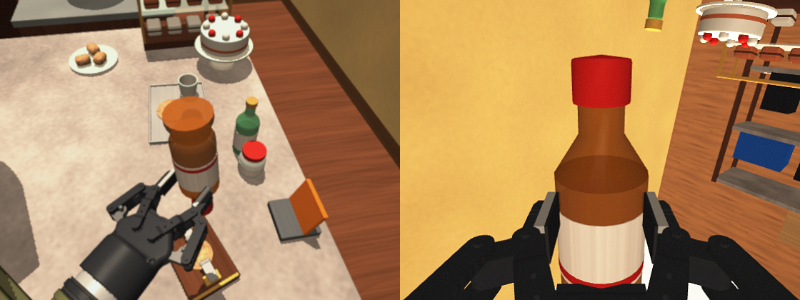

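The bottle is upside down at about 173°, and its foot is uppermost at (188,115) in the side view. I hold it for 2.5 s, then turn it back.

Emit:
jog_arm:
  series: "1 0 0 0 0 0 0;1 0 0 0 0 0 0;1 0 0 0 0 0 0;1 0 0 0 0 0 0;1 0 0 0 0 0 0;1 0 0 0 0 0 0;1 0 0 0 0 0 0;1 0 0 0 0 0 0;1 0 0 0 0 0 0;1 0 0 0 0 0 0"

```text
time_s: 14.22
tcp_pos: [0.6214, -0.2516, 0.3375]
eef_rot: [-0.707, 1.427, 0.519]
ft_force: [0.4, 0.4, -3.4]
grip_width: 0.593
grasp_force: 85.4
```

Emit:
jog_arm:
  series: "1 0 0 0 0 0 0;1 0 0 0 0 0 0;1 0 0 0 0 0 0;1 0 0 0 0 0 0;1 0 0 0 0 0 0;1 0 0 0 0 0 0;1 0 0 0 0 0 0;1 0 0 0 0 0 0;1 0 0 0 0 0 0;1 0 0 0 0 0 0"

```text
time_s: 15.05
tcp_pos: [0.6214, -0.2516, 0.3375]
eef_rot: [-0.707, 1.427, 0.519]
ft_force: [-1.1, -0.5, -3.0]
grip_width: 0.586
grasp_force: 85.4
```

Emit:
jog_arm:
  series: "1 0 0 0 0 0 0;1 0 0 0 0 0 0;1 0 0 0 0 0 0;1 0 0 0 0 0 0;1 0 0 0 0 0 0;1 0 0 0 0 0 0;1 0 0 0 0 0 0;1 0 0 0 0 0 0;1 0 0 0 0 0 0;1 0 0 0 0 0 0"

```text
time_s: 15.88
tcp_pos: [0.6214, -0.2516, 0.3375]
eef_rot: [-0.707, 1.427, 0.519]
ft_force: [0.2, -0.0, -2.2]
grip_width: 0.589
grasp_force: 85.4
```

Emit:
jog_arm:
  series: "1 0 0 0 0 0 -0.05;1 0 0 0 0 0 -0.12;1 0 0 0 0 0 -0.19;1 0 0 0 0 0 -0.26;1 0 0 0 0 0 -0.33;1 0 0 0 0 0 -0.4;1 0 0 0 0 0 -0.47;1 0 0 0 0 0 -0.54;1 0 0 0 0 0 -0.61;1 0 0 0 0 0 -0.68"

```text
time_s: 16.72
tcp_pos: [0.6214, -0.2515, 0.3375]
eef_rot: [-1.326, 0.857, -0.323]
ft_force: [0.2, 0.6, -2.8]
grip_width: 0.59
grasp_force: 85.4
```

Emit:
jog_arm:
  series: "1 0 0 0 0 0 -0.07;1 0 0 0 0 0 -0.14;1 0 0 0 0 0 -0.21;1 0 0 0 0 0 -0.28;1 0 0 0 0 0 -0.35;1 0 0 0 0 0 -0.42;1 0 0 0 0 0 -0.49;1 0 0 0 0 0 -0.56;1 0 0 0 0 0 -0.63;1 0 0 0 0 0 -0.7"

```text
time_s: 17.55
tcp_pos: [0.6214, -0.2516, 0.3375]
eef_rot: [-1.697, 0.041, -1.165]
ft_force: [0.3, 0.8, -2.7]
grip_width: 0.588
grasp_force: 85.4
```

Emit:
jog_arm:
  series: "1 0 0 0 0 0 -0.07;1 0 0 0 0 0 -0.14;1 0 0 0 0 0 -0.21;1 0 0 0 0 0 -0.28;1 0 0 0 0 0 -0.35;1 0 0 0 0 0 -0.42;1 0 0 0 0 0 -0.49;1 0 0 0 0 0 -0.54;1 0 0 0 0 0 -0.54;1 0 0 0 0 0 -0.54"

```text
time_s: 18.38
tcp_pos: [0.6214, -0.2515, 0.3375]
eef_rot: [-1.754, -0.734, -1.758]
ft_force: [0.5, -0.5, -3.4]
grip_width: 0.593
grasp_force: 85.4
```

```bash
python3 - <<'E'
from h import *
to((.6185,.2208,.30),45)
E
```

```text
18.3833 [-0.903, 0.217, 1.848, 1.513, 1.68, -0.498] [0.6214, -0.2515, 0.3375] [-1.7544, -0.7338, -1.7577]
[[-0.002  0.711  0.703]
 [-0.    -0.703  0.711]
 [ 1.     0.001  0.002]]
shift/10cm [-0.377 -3.341  3.339] turn [-0.004 -0.001  0.001]
```

Emit:
jog_arm:
  series: "1 0 -0.1 0.1 0 0 0;1 0 -0.25 0.25 0 0 0;1 0 -0.4 0.4 0 0 0;1 0 -0.55 0.55 0 0 0;1 0 -0.7 0.7 0 0 0;1 0 -0.85 0.85 0 0 0;1 0 -1 1 0 0 0"

```text
time_s: 18.97
tcp_pos: [0.6202, -0.1083, 0.3372]
eef_rot: [-1.754, -0.735, -1.758]
ft_force: [0.3, 0.5, -2.7]
grip_width: 0.591
grasp_force: 85.4
```

Emit:
jog_arm:
  series: "1 0 -0.15 0.15 0 0 0;1 0 -0.3 0.3 0 0 0;1 0 -0.45 0.45 0 0 0;1 0 -0.6 0.6 0 0 0;1 0 -0.75 0.75 0 0 0;1 0 -0.9 0.9 0 0 0;1 0 -1 1 0 0 0"

```text
time_s: 19.55
tcp_pos: [0.6186, 0.0338, 0.3368]
eef_rot: [-1.753, -0.736, -1.756]
ft_force: [0.5, 0.3, -2.7]
grip_width: 0.591
grasp_force: 85.5
```

Emit:
jog_arm:
  series: "1 0 -0.15 0.15 0 0 0;1 0 -0.3 0.3 0 0 0;1 0 -0.45 0.45 0 0 0;1 0 -0.6 0.6 0 0 0;1 0 -0.75 0.75 0 0 0;1 0 -0.9 0.9 0 0 0;1 0 -1 1 0 0 0"

```text
time_s: 20.13
tcp_pos: [0.6175, 0.175, 0.3366]
eef_rot: [-1.753, -0.735, -1.756]
ft_force: [-0.3, -0.1, -3.7]
grip_width: 0.587
grasp_force: 85.5
```

Emit:
jog_arm:
  series: "1 -0.1 -0.1 0.1 0 0 0;1 -0.3 -0.2 0.2 0 0 0;1 -0.5 -0.34 0.34 0 0 0;1 -0.7 -0.34 0.34 0 0 0;1 -0.8 -0.34 0.34 0 0 0;1 -0.8 -0.34 0.34 0 0 0;1 -0.8 -0.34 0.34 0 0 0"

```text
time_s: 20.72
tcp_pos: [0.6187, 0.2206, 0.2567]
eef_rot: [-1.755, -0.734, -1.758]
ft_force: [0.4, 0.2, -3.0]
grip_width: 0.59
grasp_force: 86.3
```

```bash
cat >> h.py <<'E'
def look(name,P=None):
    s=show();t=s['tcp_pos'];print(s['ft_force'].round(1),s['grip_width'],s['grasp_force'])
    for n in("scene","side"):
        p=get_image(n);P,C=cloud(p);print(n,[(np.round(d['point'],4),d['score']) for d in mark_of(p,"syrup")[:1]])
        lo=axis(P,t[:2],.03,t[2]-.07,t[2]-.02)[0];print("body",lo)
        Q=P[(np.hypot(*(P[:,:2]-lo).T)<.035)&(P[:,2]>t[2]+.063)];top=np.percentile(Q[:,2],95)
        T=Q[Q[:,2]>top-.002]; print("top z",top.round(4),"top centre",((T[:,:2].max(0)+T[:,:2].min(0))/2).round(4), "side fit",axis(P,lo,.017,top-.025,top-.004)[0])
        if name: cv2.imwrite(f'pics/{name}_{n}.png',p["frame"][:,:,::-1])
E
python3 - <<'E'
from h import *
look('f')
a,b=[cv2.imread(f'pics/f_{n}.png') for n in("scene","side")]
cv2.imwrite('pics/f.png',cv2.resize(np.hstack([a,b]),(800,300)))
E
```

```text
20.7167 [-0.077, -0.07, 2.32, 2.061, 1.045, -0.815] [0.6187, 0.2206, 0.2567] [-1.7549, -0.7336, -1.7579]
[[-0.002  0.711  0.703]
 [-0.    -0.703  0.711]
 [ 1.     0.001  0.001]]
[ 0.4  0.2 -3. ] 0.5902298877476199 86.26827968051657
scene [(array([0.6215, 0.2247, 0.1399]), 0.71)]
body [0.61932987 0.22208019]
top z 0.3441 top centre [0.6223 0.2228] side fit [0.62049474 0.22275073]
side [(array([0.6256, 0.2176, 0.1406]), 0.89)]
body [0.62142489 0.22224264]
top z 0.3465 top centre [0.6226 0.2208] side fit [0.62196433 0.223529  ]
```

View pics/f.png

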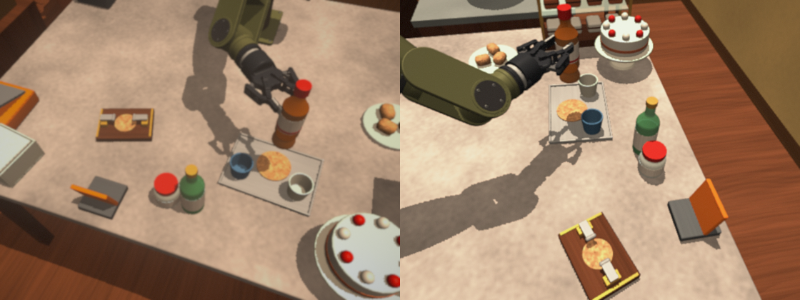

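The bottle is upright over the coaster, with its foot about 130 mm above it. Everything else stands in its place. I lower it.

Emit:
jog_arm:
  series: "1 -0.15 0 -0.02 0 0 0;1 -0.3 0 -0.02 0 0 0;1 -0.45 0 -0.02 0 0 0;1 -0.6 0 -0.02 0 0 0;1 -0.75 0 -0.02 0 0 0;1 -0.88 0 -0.02 0 0 0;1 -0.96 0 -0.02 0 0 0;1 -1 0 -0.02 0 0 0;1 -1 0 -0.02 0 0 0"

```text
time_s: 21.67
tcp_pos: [0.618, 0.2189, 0.1568]
eef_rot: [-1.755, -0.735, -1.759]
ft_force: [-0.2, -0.2, -2.7]
grip_width: 0.586
grasp_force: 86.3
```

Emit:
jog_arm:
  series: "1 -0.05 0 0 0 0 0;1 -0.1 0 0 0 0 0;1 -0.15 0 0 0 0 0;1 -0.19 0 0 0 0 0;1 -0.22 0 0 0 0 0;1 -0.24 0 0 0 0 0;1 -0.25 0 0 0 0 0;1 -0.25 0 0 0 0 0;1 -0.25 0 0 0 0 0"

```text
time_s: 22.42
tcp_pos: [0.6179, 0.2192, 0.132]
eef_rot: [-1.754, -0.736, -1.759]
ft_force: [0.2, 1.0, -3.3]
grip_width: 0.587
grasp_force: 86.3
```

```bash
python3 - <<'E'
from h import *
look(None)
E
```

```text
22.4167 [-0.081, 0.242, 2.303, 2.179, 1.202, -1.094] [0.6179, 0.2192, 0.132] [-1.7542, -0.7358, -1.7592]
[[-0.003  0.711  0.703]
 [ 0.001 -0.703  0.711]
 [ 1.     0.003  0.002]]
[ 0.2  1.  -3.3] 0.5865902607126284 86.29096466582268
scene [(array([0.6172, 0.2224, 0.019 ]), 0.57)]
body [0.61994576 0.22157365]
top z 0.2202 top centre [0.6208 0.2212] side fit [0.61875081 0.22164091]
side [(array([0.6216, 0.2223, 0.0148]), 0.86)]
body [0.61976479 0.22125843]
top z 0.2208 top centre [0.6191 0.22  ] side fit [0.62023487 0.2227178 ]
```

Foot at about 15.5 mm, so roughly 5 mm remain. I go down in small steps and watch the force.

Emit:
jog_arm:
  series: "1 -0.01 0 0 0 0 0;1 -0.02 0 0 0 0 0;1 -0.03 0 0 0 0 0;1 -0.03 0 0 0 0 0;1 -0.03 0 0 0 0 0"

```text
time_s: 23.03
tcp_pos: [0.6178, 0.2191, 0.1289]
eef_rot: [-1.754, -0.736, -1.759]
ft_force: [-0.3, 0.5, -3.6]
grip_width: 0.589
grasp_force: 86.3
```

Emit:
jog_arm:
  series: "1 -0.005 0 0 0 0 0;1 -0.01 0 0 0 0 0;1 -0.01 0 0 0 0 0;1 -0.01 0 0 0 0 0"

```text
time_s: 23.37
tcp_pos: [0.6178, 0.2191, 0.1279]
eef_rot: [-1.754, -0.736, -1.759]
ft_force: [-0.4, -0.5, -3.5]
grip_width: 0.59
grasp_force: 86.3
```

Emit:
jog_arm:
  series: "1 -0.005 0 0 0 0 0;1 -0.01 0 0 0 0 0;1 -0.01 0 0 0 0 0;1 -0.01 0 0 0 0 0"

```text
time_s: 23.7
tcp_pos: [0.618, 0.2192, 0.1278]
eef_rot: [-1.752, -0.736, -1.761]
ft_force: [-1.5, -0.5, 0.5]
grip_width: 0.588
grasp_force: 86.7
```

Contact: the force changed and the descent stopped. I ease the grip, then open.

Emit:
jog_arm:
  series: "1 0 0 0 0 0 0;1 0 0 0 0 0 0;1 0 0 0 0 0 0;1 0 0 0 0 0 0"
  squeeze: 20

```text
time_s: 24.03
tcp_pos: [0.6181, 0.2192, 0.1278]
eef_rot: [-1.752, -0.736, -1.761]
ft_force: [-1.5, -1.0, 2.5]
grip_width: 0.592
grasp_force: 86.9
```

Emit:
jog_arm:
  series: "0.38 0 0 0 0 0 0;0.34 0 0 0 0 0 0;0.3 0 0 0 0 0 0;0.25 0 0 0 0 0 0;0.2 0 0 0 0 0 0;0.1 0 0 0 0 0 0;0 0 0 0 0 0 0;0 0 0 0 0 0 0;0 0 0 0 0 0 0;0 0 0 0 0 0 0"

```text
time_s: 24.87
tcp_pos: [0.6178, 0.2191, 0.1269]
eef_rot: [-1.754, -0.736, -1.759]
ft_force: [0.0, -0.7, -0.4]
grip_width: 1.003
grasp_force: 0.0
```

```bash
python3 - <<'E'
from h import *
look('g')
b=get_image("wrist")["frame"][:,:,::-1]
cv2.imwrite('pics/g.png',cv2.resize(np.hstack([cv2.imread('pics/g_side.png'),b]),(800,300)))
E
```

```text
24.8667 [-0.081, 0.255, 2.301, 2.182, 1.209, -1.104] [0.6178, 0.2191, 0.1269] [-1.7544, -0.7359, -1.7591]
[[-0.003  0.711  0.703]
 [ 0.001 -0.703  0.711]
 [ 1.     0.003  0.001]]
[ 0.  -0.7 -0.4] 1.0026306941859982 0.0
scene [(array([0.6228, 0.2228, 0.0126]), 0.68)]
body [0.61999212 0.22092223]
top z 0.2157 top centre [0.621  0.2197] side fit [0.61830691 0.22013014]
side [(array([0.6209, 0.2213, 0.0119]), 0.86)]
body [0.61966275 0.22076737]
top z 0.2159 top centre [0.6189 0.2201] side fit [0.61993896 0.22134093]
```

View pics/g.png

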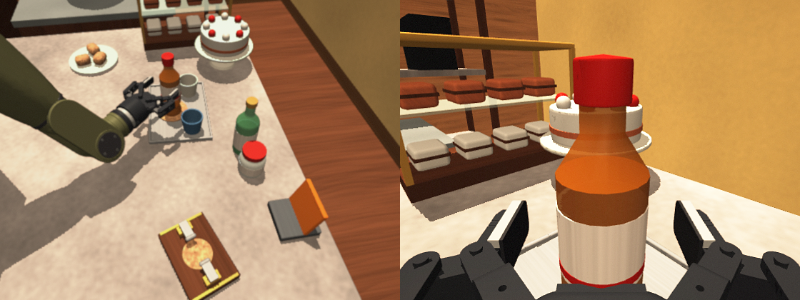

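The bottle stands upright on the coaster. The fingers are open and clear on both sides, at about (520,235) and (685,235). I back off straight.

Emit:
jog_arm:
  series: "0 0 0 -0.1 0 0 0;0 0 0 -0.2 0 0 0;0 0 0 -0.35 0 0 0;0 0 0 -0.5 0 0 0;0 0 0 -0.65 0 0 0;0 0 0 -0.8 0 0 0;0 0 0 -0.95 0 0 0;0 0 0 -1 0 0 0;0 0 0 -1 0 0 0;0 0 0 -1 0 0 0"

```text
time_s: 25.95
tcp_pos: [0.5476, 0.1475, 0.1269]
eef_rot: [-1.755, -0.735, -1.76]
ft_force: [0.4, 0.1, -0.3]
grip_width: 0.999
grasp_force: 0.0
```

```bash
python3 - <<'E'
from h import *
s=show()
for n in("scene","side"):
    p=get_image(n);P,C=cloud(p);print(axis(P,np.array([.6195,.2208]),.03,.06,.14),axis(P,np.array([.6195,.2208]),.017,.19,.213))
    print([np.round(mark_of(p,l)[0]['point'],3) for l in("cup_white","cup_blue") if mark_of(p,l)])
print(hand_in())
E
```

```text
25.95 [-0.299, 0.144, 2.446, 1.991, 1.327, -1.075] [0.5476, 0.1475, 0.1269] [-1.755, -0.7351, -1.76]
[[-0.003  0.711  0.704]
 [ 0.001 -0.704  0.711]
 [ 1.     0.003  0.002]]
(array([0.61990677, 0.22084156]), 753, np.float64(0.0006331593579851099)) (array([0.61819977, 0.21982733]), 208, np.float64(0.0013642708744094879))
[array([0.678, 0.298, 0.009]), array([0.673, 0.135, 0.002])]
(array([0.61990689, 0.22083959]), 805, np.float64(0.0007622263644296327)) (array([0.61996349, 0.22134132]), 177, np.float64(0.00076523634431085))
[array([0.675, 0.13 , 0.007])]
the job is handed in; nothing more can be done
None
```

The syrup bottle was drawn from the catch, held upside down for over 2 s and set upright within about 2 mm of the coaster's centre, then released; the job was handed in at about 26 s, and hand-in returned no verdict.

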